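# Pack the hand-wash tub

## Robot

A 6-joint arm with a two-finger parallel gripper is mounted at the origin on the work surface. World frame = base frame: x ahead of the robot, y to its left, z up, the work surface at z = 0. Lengths are in mm, angles in rad, forces in N, time in s.
With the tool pointing down it reaches from about 275 to 825 mm from the base axis. Payload 4.9 kg.
Tool frame: the origin (TCP) lies midway between the tips of the shut fingers; the grasp point (between the pads) lies 19 mm behind it; x points along the fingers, y is the direction in which the jaws open and shut, and the axes are right-handed (so a half turn about x gives the same grasp; the last joint's range is limited). The gripper opens to 85 mm and grips with 20 to 120 N. Pads are 22 mm wide; open, the fingers measure 114 mm over their backs; the gripper's body (76 mm by 85 mm) begins 54 mm behind the grasp point. The pads swing forward as they close: fully open they stand 13 mm farther back than shut.
Start: joints at [1.162, 0.326, -0.193, 1.052, 0, 1.437], TCP at [149.239, 529.383, 231.281] pointing down, gripper open.
Joint ranges: [-2.65, 2.65], [-0.97, 1.79], [-1.3, 1.35], [-1.93, 2.1], [-1.47, 1.37], [-3.14, 3.14]. Speed limits (rad/s): [2.57, 2.57, 3.14, 3.14, 3.14, 3.14].

## Interface

Orientations are given as a rotation vector (axis times angle).
In Python, from station import readout, imaging, robot gives the robot as it stands.
- The arm moves only by the tool apply_moves, never from a script. Its argument "motion" is text: rows parted by semicolons, each of 5 numbers parted by spaces: the closure, from -1 (fully open) to 1 (shut), then the shift along the tool's x, y, z in cm, then the turn about the tool's x in rad. A call has 1 to 8 rows; each row is the pose to reach, as a shift and turn from the pose commanded when the call began, along the tool's axes at that moment; what a row does not reach only later rows make up. A row lasts 1/12 s, in which the tool goes at most 41.7 mm and 7.16 degrees, less where a joint would pass 70% of its speed; a pose out of reach is approached as far as the arm can. A call with a gripper value outside its range is refused whole. The fingers move at their own pace and stop on an object; the grip force is fixed at half the most. Time passes only in rows, so rows that repeat a pose let the fingers close. It gives the time, the measured TCP pose, the force and the opening at its end, in the units of the state.
- readout.get_obs(): the state, without advancing time (a new reading comes with each control period).
- imaging.camera(name): name is "side" or "top" or "wrist"; returns a dict with "image" (384x512x3 uint8, blue, green, red), "depth" (384x512 float32, mm along the optical axis (not along the pixel's ray), 0 where there is no reading), "vfov" (degrees; the focal length in pixels is half the picture's height over the tangent of half this angle, whatever the lens; pixels are square), "cx", "cy" (the principal point, pixels), "k1" (the pictures are not rectified: a ray, as slopes to the right and down, at radius r is drawn at 1 + k1 r^2 times it, then the intrinsics apply), "rvec" (rotation vector, rad) and "tvec" (3), from world to camera coordinates, as OpenCV has them; the wrist camera has in their place "tool_from_camera" (4x4, takes a point from camera to tool coordinates, whose origin is the TCP and whose axes are the tool frame's). Camera axes: x right, y down, z forward; pixel columns grow to the right and rows downward; lengths in mm; the calibration is good to about 2 mm. A picture is of the moment at which its call begins: read the wrist's pose just before it.
- robot.close_job(): hands the job in, once; it reports no verdict.
The state is a dict: "clock": time; "qpos": joint angles; "joint_velocities": joint speeds; "effort": joint torques, N m; "tool_pos": TCP position; "tool_rot": TCP orientation; "contact_force": force on the tool from outside, world axes, zero at the start; "wrist_torque": the same for the moment, N m; "opening": opening from 0.0 (shut) to 1.0 (fully open).
Only numpy, scipy, OpenCV 4.12 (cv2) and the standard library are available. Lean on these libraries where they do the work, as an engineer would, in place of code of your own. Each camera call takes 0.05 s, during which the arm holds its last target. There are 200 camera calls.

## Task

Pack the hand-wash kit into the clear tub, each thing in the middle of its own mat: the bamboo brush on the green mat with its bristles down, the aluminium measuring cup upright on the blue mat, the loose green peg lying flat on the yellow mat, and the small white bottle upright on the red mat. Leave the red brush and the orange measuring cup where they stand, do not shove them, and leave everything in the tub released and at rest.

Things in the scene. Friction and masses are not known exactly. Their poses are not given: they have to be found in the camera images.
- bamboo_brush_center (a point): scrubbing brush, pale bamboo back with cream bristles, standing bristles down: back 100 x 44 x 22 mm with rounded edges, its top 54 mm above the underside, over a solid bristle block 90 x 36 x 33 mm. This point is at its centre, 27 mm above the underside; x along the 100 mm length, z up. Hold it by the back across its 44 mm width, about 42 mm above the underside. 60 to 130 g.
- alu_cup_center (a point): bare aluminium measuring cup standing upright, mouth up: straight round sides 56 mm across, 75 mm high, rigid, 3 mm wall, with a flat handle tab 14 mm wide and 4 mm thick that sticks out 32 mm in the cup's -x direction just below the rim. This point is on the cup's axis half-way up (37.5 mm above the underside); z up. It can be held from outside along its y direction, clear of the tab. 50 to 100 g.
- green_peg_center (a point): large green plastic clothes peg lying flat, 90 mm long (its x), 20 mm wide (its y), 18 mm high, two parallel prongs with a steel spring eye in the middle; rigid, it does not spring open, and can be pinched across its width. This point is at its centre, 9 mm above the underside. 20 to 42 g. (Three others like it stand fixed in the metal rack on the side wall and are not part of the job.)
- stain_bottle_center (a point): small white plastic bottle with a pale label and a black cap, standing upright: body 48 mm across, 100 mm high in all with the narrower neck and cap; hold it by the straight body at or below half height. This point is on its axis half-way up (50 mm above the underside); z up. 80 to 170 g.
- red_brush_center (a point): look-alike that stays: scrubbing brush, red plastic back with black bristles, standing bristles down: back 100 x 44 x 22 mm with rounded edges, its top 54 mm above the underside, over a solid bristle block 90 x 36 x 33 mm. This point is at its centre, 27 mm above the underside; x along the 100 mm length, z up.
- orange_cup_center (a point): look-alike that stays: orange plastic measuring cup standing upright, mouth up: straight round sides 56 mm across, 75 mm high, rigid, 3 mm wall, with a flat handle tab 14 mm wide and 4 mm thick that sticks out 32 mm in the cup's -x direction just below the rim. This point is on the cup's axis half-way up (37.5 mm above the underside); z up.
- mat_green: green mat, 120 (x) x 134 (y) x 2 mm, fixed in one of four bays (which one changes) of a shallow clear tub fixed to the slab. Origin: centre of its underside, 4 mm above the slab (mat top at 6 mm); x, y along the tub's sides, z up. Tub 264 x 292 mm, turned up to 0.15 rad; bays 126 x 140 mm inside, outer walls 36 mm and partitions 24 mm high above the slab.
- mat_blue: blue mat, 120 (x) x 134 (y) x 2 mm, fixed in one of four bays (which one changes) of a shallow clear tub fixed to the slab. Origin: centre of its underside, 4 mm above the slab (mat top at 6 mm); x, y along the tub's sides, z up. Tub 264 x 292 mm, turned up to 0.15 rad; bays 126 x 140 mm inside, outer walls 36 mm and partitions 24 mm high above the slab.
- mat_yellow: yellow mat, 120 (x) x 134 (y) x 2 mm, fixed in one of four bays (which one changes) of a shallow clear tub fixed to the slab. Origin: centre of its underside, 4 mm above the slab (mat top at 6 mm); x, y along the tub's sides, z up. Tub 264 x 292 mm, turned up to 0.15 rad; bays 126 x 140 mm inside, outer walls 36 mm and partitions 24 mm high above the slab.
- mat_red: red mat, 120 (x) x 134 (y) x 2 mm, fixed in one of four bays (which one changes) of a shallow clear tub fixed to the slab. Origin: centre of its underside, 4 mm above the slab (mat top at 6 mm); x, y along the tub's sides, z up. Tub 264 x 292 mm, turned up to 0.15 rad; bays 126 x 140 mm inside, outer walls 36 mm and partitions 24 mm high above the slab.
Not all that is in view belongs to the job. Leave any turquoise look-alike of the part that bears bamboo_brush_center alone. There is more than one size of the mat_blue; the job needs the larger.

How it is judged:
By the outcome, as a careful person would: the job done as asked, in the order asked, and still so for the second after the job is handed in, with the robot touching nothing.
It also fails if it takes over 125 s, if anything falls off the work surface, if the arm or the gripper's body presses on something with over 40 N, if the wrist force passes 120 N, or if a joint passes its speed limit or range.

## Working session

There is one attempt and no reset: what is moved stays moved. The work goes in short steps, Python scripts to look and compute and a tool call to move; the robot and the scene stay as the last step left them, time stands still between calls to the robot, and variables do not carry over. Pictures are saved under pics/ and viewed, about 12 in all and at most 16, crops included, and the job is handed in when it is done.

Besides the shell and the picture viewer there is one more tool, called after ">>>" by a JSON object that holds its "name" and its "arguments". apply_moves: Moves the arm, as the interface text tells. Its arguments: {"type":"object","properties":{"motion":{"type":"string"}},"required":["motion"]}

```bash
mkdir -p pics; ls; cat > h.py <<'E'
import sys; sys.path.insert(0,'.')
import numpy as np, cv2
from station import readout, imaging, robot
R=lambda v: cv2.Rodrigues(np.array(v,float))[0]
def cam(n):
    o=readout.get_obs(); c=imaging.camera(n)
    h=c['image'].shape[0]; f=h/2/np.tan(np.radians(c['vfov'])/2); c['f']=f
    if n=='wrist':
        T=np.array(c['tool_from_camera']); Rt=R(o['tool_rot'])
        c['Rcw']=Rt@T[:3,:3]; c['o']=Rt@T[:3,3]+np.array(o['tool_pos'])
    else:
        r=R(c['rvec']); c['Rcw']=r.T; c['o']=-r.T@np.array(c['tvec']).ravel()
    c['K']=np.array([[f,0,c['cx']],[0,f,c['cy']],[0,0,1]]); c['D']=np.array([c['k1'],0,0,0.])
    return c
def rays(c,px):
    u=cv2.undistortPoints(np.array(px,float).reshape(-1,1,2),c['K'],c['D']).reshape(-1,2)
    return np.c_[u,np.ones(len(u))]
def onz(c,px,z):
    d=rays(c,px)@c['Rcw'].T; s=(z-c['o'][2])/d[:,2]
    return c['o']+d*s[:,None]
def cloud(c):
    h,w=c['depth'].shape; g=np.stack(np.meshgrid(np.arange(w),np.arange(h)),-1).reshape(-1,2)
    P=(rays(c,g)*c['depth'].reshape(-1,1))@c['Rcw'].T+c['o']
    P[c['depth'].ravel()==0]=np.nan
    return P.reshape(h,w,3)
E
python3 - <<'E'
from h import *
print(readout.get_obs())
for n in ('top','side','wrist'):
    c=cam(n); cv2.imwrite(f'pics/{n}0.png',c['image']); print(n,c['o'],c['Rcw'][:,2],c['f'],c['k1'],(c['depth']>0).mean())
    np.save(f'pics/{n}0.npy',c,allow_pickle=True)
E
```

```text
pics
{'clock': 0.0, 'qpos': array([ 1.16177376e+00,  3.26924894e-01, -1.93579017e-01,  1.05196279e+00,
        2.30609450e-06,  1.43659387e+00]), 'joint_velocities': array([ 3.08482256e-04, -1.42160568e-04, -1.50135830e-03, -8.91088114e-04,
        9.15970575e-05,  1.82755477e-04]), 'effort': array([ 1.99513699e-03, -4.43399549e+01,  2.62441814e+01,  1.53213856e-02,
        1.65810320e-04, -2.69032881e-06]), 'tool_pos': array([149.01968896, 528.84342352, 230.51399455]), 'tool_rot': array([ 0.21446711,  1.56046073, -0.21700045]), 'contact_force': array([-0.25514451, -0.11780584,  0.16597509]), 'wrist_torque': array([-0.00979068, -0.05774668, -0.03037916]), 'opening': 1.0003688998219946}
top [ 467.92681583   45.18909645 1279.63104241] [ 0.08178335 -0.005631   -0.99663422] 398.4576545281374 -0.11043916858427881 0.996063232421875
side [ 493.98349429 -798.47985142 1010.07152787] [ 0.04866137  0.67022362 -0.7405622 ] 402.1350349570395 -0.006425326923361788 0.9960174560546875
wrist [ 76.02120296 550.62864101 373.04842101] [ 0.28468152 -0.08217276 -0.95509375] 315.2277419166439 -0.06796768373886954 0.996063232421875
```

View pics/top0.png

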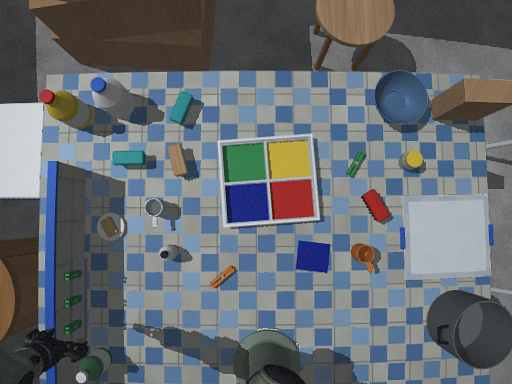

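View pics/side0.png

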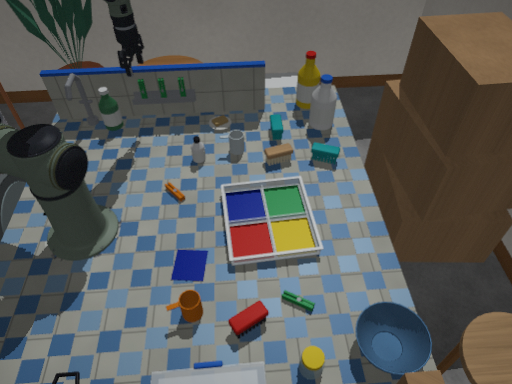

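Top view: bamboo brush at (178,160), aluminium cup at (153,208), white bottle at (168,253), green peg at (356,163), tub at (268,180) with green, yellow, blue and red bays. The lookalikes are the red brush (376,205) and orange cup (363,255). The side view agrees. The small loose blue mat at (313,256) is the decoy.

```bash
cat > m.py <<'E'
from h import *
C={n:np.load(f'pics/{n}0.npy',allow_pickle=True).item() for n in('top','side')}
for n,c in C.items():
    P=cloud(c); img=c['image']
    hsv=cv2.cvtColor(img,cv2.COLOR_BGR2HSV)
    print(n,'slab z',np.nanmedian(P[...,2]))
    seeds=dict(top=dict(bamboo=(178,160),alu=(153,208),bottle=(168,253),peg=(356,163),redb=(376,205),orange=(363,255)),
      side=dict(bamboo=(279,153),alu=(236,148),bottle=(198,155),peg=(298,301),redb=(249,318),orange=(191,306)))[n]
    m=((P[...,2]>8)&(P[...,2]<130)).astype(np.uint8)
    for k,(u,v) in seeds.items():
        w=np.zeros_like(m); w[v-24:v+25,u-24:u+25]=m[v-24:v+25,u-24:u+25]
        nn,l=cv2.connectedComponents(w,connectivity=4); lab=l[v-3:v+4,u-3:u+4]; lab=np.bincount(lab[lab>0]).argmax()
        Q=P[l==lab]; zt=np.percentile(Q[:,2],95); 
        T=Q[Q[:,2]>zt-10] if k!='peg' else Q
        r=cv2.minAreaRect(T[:,:2].astype(np.float32))
        print(k,len(Q),'ztop',zt.round(),'rect',np.round(r[0]),np.round(r[1]),round(r[2],1),'mean',T.mean(0).round())
    for k,(lo,hi,(u,v)) in dict(green=((50,100,40),(75,255,255),0 or (245,162)),yellow=((20,120,90),(33,255,255),(290,160)),blue=((115,150,60),(125,255,255),(248,202)),red=((0,0,0),(0,0,0),(293,200))).items():
        mm=cv2.inRange(hsv,lo,hi) if k!='red' else cv2.bitwise_or(cv2.inRange(hsv,(0,150,90),(6,255,255)),cv2.inRange(hsv,(174,150,90),(180,255,255)))
        cs=cv2.findContours(mm,cv2.RETR_EXTERNAL,cv2.CHAIN_APPROX_NONE)[0]; cc=max(cs,key=cv2.contourArea)
        W=onz(c,cc.reshape(-1,2),6)
        r=cv2.minAreaRect(W[:,:2].astype(np.float32)); print('mat',k,np.round(r[0],1),np.round(r[1]),round(r[2],1))
E
python3 m.py
```

```text
top slab z 1.05016812041697
bamboo 462 ztop 59.0 rect [644. 279.] [100.  44.] 15.8 mean [643. 279.  55.]
alu 281 ztop 78.0 rect [482. 339.] [82. 53.] 29.1 mean [477. 344.  74.]
bottle 228 ztop 103.0 rect [353. 306.] [19. 22.] 47.9 mean [353. 306. 101.]
peg 172 ztop 22.0 rect [ 635. -289.] [24. 91.] 55.7 mean [ 635. -287.   18.]
redb 483 ztop 58.0 rect [ 498. -341.] [100.  45.] 28.8 mean [ 498. -340.   54.]
orange 307 ztop 77.0 rect [ 335. -296.] [53. 82.] 87.9 mean [ 334. -302.   74.]
mat green [639.   72.4] [116. 132.] 4.1
mat yellow [649.5 -71.4] [116. 132.] 4.2
mat blue [509.7  63.1] [117. 130.] 4.2
mat red [520.2 -81.7] [117. 128.] 4.1
side slab z -1.4672146093191714
bamboo 407 ztop 55.0 rect [641. 274.] [100.  47.] 15.9 mean [641. 272.  51.]
alu 349 ztop 73.0 rect [482. 336.] [82. 57.] 30.2 mean [482. 340.  70.]
bottle 272 ztop 98.0 rect [352. 303.] [20. 23.] 13.8 mean [353. 301.  96.]
peg 261 ztop 18.0 rect [ 633. -292.] [21. 90.] 59.2 mean [ 633. -293.   15.]
redb 767 ztop 55.0 rect [ 497. -346.] [101.  44.] 29.5 mean [ 496. -348.   51.]
orange 604 ztop 73.0 rect [ 336. -299.] [55. 80.] 87.3 mean [ 337. -304.   70.]
mat green [638.7  75. ] [115. 118.] 4.4
mat yellow [648.8 -65.8] [116. 113.] 4.1
mat blue [509.4  66.4] [115. 116.] 4.4
mat red [519.7 -74.8] [115. 112.] 4.2
```

```bash
cat > go.py <<'E'
# python3 go.py x y z jawyaw_deg : deltas in tool axes (cm, rad)
from h import *
def go(x,y,z,yaw):
    o=readout.get_obs(); T=R(o['tool_rot']); d=T.T@(np.array([x,y,z])-o['tool_pos'])/10
    cur=np.degrees(np.arctan2(T[1,1],T[0,1])); dy=(yaw-cur+90)%180-90
    print('t',round(o['clock'],2),'pos',o['tool_pos'].round(1),'down',T[:,0].round(3),'yaw',round(cur,1),'open',round(o['opening'],2),'j6',o['qpos'][5].round(2),'F',o['contact_force'].round(1))
    print('shift',d.round(2),'n',np.ceil(np.linalg.norm(d)/4.17),'turn',round(-np.radians(dy),3),'tool y',T[:,1].round(2),'tool z',T[:,2].round(2))
if __name__=='__main__': go(*map(float,sys.argv[1:5]))
E
python3 go.py 642 277 200 105.8
```

```text
t 0.15 pos [149.1 528.9 230.7] down [-0.001 -0.001 -1.   ] yaw 74.3 open 1.0 j6 1.44 F [ 0.5 -0.3  0.5]
shift [  3.07 -10.87  54.28] n 14.0 turn -0.551 tool y [ 0.27  0.96 -0.  ] tool z [ 0.96 -0.27 -0.  ]
```

>>> {"name": "apply_moves", "arguments": {"motion": "-1 0 -5.4 27 -0.28; -1 0 -5.4 27 -0.28; -1 0 -5.4 27 -0.28; -1 0 -5.4 27 -0.28; -1 0 -5.4 27 -0.28; -1 0 -5.4 27 -0.28; -1 0 -5.4 27 -0.28; -1 0 -5.4 27 -0.28"}}

```text
clock: 0.82
tool_pos: [399.8, 401.3, 230.8]
tool_rot: [0.001, 1.568, -0.002]
contact_force: [1.2, 1.0, 0.6]
opening: 0.996
```

```bash
python3 go.py 642 277 200 105.8
```

```text
t 0.82 pos [399.8 401.3 230.8] down [ 0.002 -0.001 -1.   ] yaw 89.9 open 1.0 j6 0.66 F [1.2 1.  0.6]
shift [  3.16 -12.38  24.24] n 7.0 turn -0.278 tool y [ 0.  1. -0.] tool z [ 1. -0.  0.]
```

>>> {"name": "apply_moves", "arguments": {"motion": "-1 3.1 -12.4 24.3 -0.28; -1 3.1 -12.4 24.3 -0.28; -1 3.1 -12.4 24.3 -0.28; -1 3.1 -12.4 24.3 -0.28; -1 3.1 -12.4 24.3 -0.28; -1 3.1 -12.4 24.3 -0.28; -1 3.1 -12.4 24.3 -0.28; -1 3.1 -12.4 24.3 -0.28"}}

```text
clock: 1.48
tool_pos: [641.9, 277.8, 198.0]
tool_rot: [-0.221, 1.56, 0.218]
contact_force: [-1.1, 0.0, 0.5]
opening: 1.002
```

```bash
cat > w.py <<'E'
# python3 w.py name x y zlo zhi : wrist look; rect of the cloud near (x,y) with heights zlo..zhi
from h import *
n=sys.argv[1]; x,y,lo,hi=map(float,sys.argv[2:6])
rad=float(sys.argv[6]) if len(sys.argv)>6 else 75
c=cam('wrist'); cv2.imwrite(f'pics/{n}.png',c['image']); np.save(f'pics/{n}.npy',c,allow_pickle=True)
P=cloud(c); T=P[(P[...,2]>lo)&(P[...,2]<hi)&(np.hypot(P[...,0]-x,P[...,1]-y)<rad)]
r=cv2.minAreaRect(T[:,:2].astype(np.float32)); print(len(T),'rect',np.round(r[0],1),np.round(r[1]),round(r[2],1),'ztop',np.percentile(T[:,2],95).round(1))
print('slab',np.nanmedian(P[...,2][P[...,2]<25]))
E
python3 w.py w1 642 277 35 75; python3 go.py 642 277 120 105.8
```

```text
4603 rect [642.5 279.1] [98. 44.] 14.9 ztop 54.8
slab 0.2720446423695364
t 1.53 pos [639.5 279.5 198.4] down [-0.002 -0.001 -1.   ] yaw 106.1 open 1.0 j6 0.02 F [-0.6 -0.1 -0.2]
shift [ 7.84 -0.31  0.18] n 2.0 turn 0.006 tool y [-0.28  0.96 -0.  ] tool z [ 0.96  0.28 -0.  ]
```

```bash
python3 go.py 642.5 278.5 20 105.2
```

```text
t 1.53 pos [639.5 279.5 198.4] down [-0.002 -0.001 -1.   ] yaw 106.1 open 1.0 j6 0.02 F [-0.6 -0.1 -0.2]
shift [17.84 -0.18  0.29] n 5.0 turn 0.016 tool y [-0.28  0.96 -0.  ] tool z [ 0.96  0.28 -0.  ]
```

View pics/w1.png

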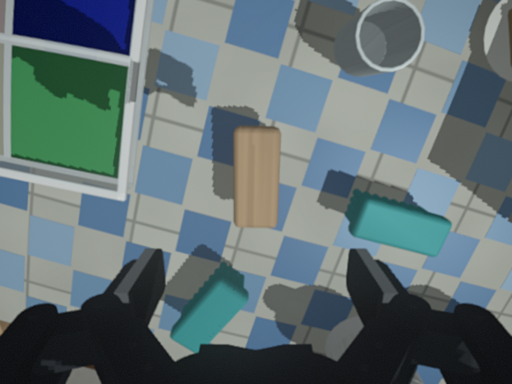

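Wrist view: the brush is at (257,177), with its long side square to the jaws. The turquoise brushes at (210,310) and (400,222) are clear of the finger track. I'm descending.

>>> {"name": "apply_moves", "arguments": {"motion": "-1 10 -0.2 0.3 0.016; -1 10 -0.2 0.3 0.016; -1 10 -0.2 0.3 0.016; -1 14 -0.2 0.3 0.016; -1 16.5 -0.2 0.3 0.016; -1 17.8 -0.2 0.3 0.016; -1 17.8 -0.2 0.3 0.016; -1 17.8 -0.2 0.3 0.016"}}

```text
clock: 2.2
tool_pos: [640.8, 281.1, 22.6]
tool_rot: [-0.212, 1.561, 0.212]
contact_force: [0.3, 0.5, 0.4]
opening: 0.999
```

>>> {"name": "apply_moves", "arguments": {"motion": "1 0 0 0 0; 1 0 0 0 0; 1 0 0 0 0; 1 0 0 0 0; 1 0 0 0 0; 1 0 0 0 0; 1 0 0 0 0; 1 0 0 0 0"}}

```text
clock: 2.87
tool_pos: [643.0, 280.7, 24.4]
tool_rot: [-0.211, 1.557, 0.211]
contact_force: [-0.3, -0.5, 6.4]
opening: 0.501
```

>>> {"name": "apply_moves", "arguments": {"motion": "1 -2 0 0 0; 1 -6 0 0 0; 1 -10 0 0 0; 1 -13 0 0 0; 1 -13 0 0 0; 1 -13 0 0 0"}}

```text
clock: 3.37
tool_pos: [643.2, 280.9, 155.3]
tool_rot: [-0.21, 1.555, 0.212]
contact_force: [0.3, 0.4, -1.7]
opening: 0.504
```

```bash
python3 go.py 639 71.5 150 94.2
```

```text
t 3.37 pos [643.2 280.9 155.3] down [ 0.005  0.002 -1.   ] yaw 105.4 open 0.5 j6 0.04 F [ 0.3  0.4 -1.7]
shift [  0.49 -20.07  -5.97] n 6.0 turn 0.196 tool y [-0.27  0.96  0.  ] tool z [0.96 0.27 0.01]
```

>>> {"name": "apply_moves", "arguments": {"motion": "1 0.5 -20 -6 0.196; 1 0.5 -20 -6 0.196; 1 0.5 -20 -6 0.196; 1 0.5 -20 -6 0.196; 1 0.5 -20 -6 0.196; 1 0.5 -20 -6 0.196; 1 0.5 -20 -6 0.196; 1 0.5 -20 -6 0.196"}}

```text
clock: 4.03
tool_pos: [635.9, 71.5, 145.8]
tool_rot: [-0.056, 1.573, 0.057]
contact_force: [0.1, -0.4, -1.7]
opening: 0.507
```

```bash
cat > mats.py <<'E'
from h import *
c=cam('wrist'); hsv=cv2.cvtColor(c['image'],cv2.COLOR_BGR2HSV); P=cloud(c); cv2.imwrite('pics/mats%d.png'%(readout.get_obs()['clock']*100),c['image'])
for k,lo,hi in (('green',(50,100,30),(75,255,255)),('yellow',(20,120,60),(33,255,255)),('blue',(112,150,40),(128,255,255)),('red',(0,150,60),(6,255,255))):
    mm=(cv2.inRange(hsv,lo,hi)>0)&(P[...,2]<14)
    if mm.sum()<800: continue
    # mat z and which edges are cut by the picture
    ys,xs=np.where(mm); W=P[mm]; r=cv2.minAreaRect(W[:,:2].astype(np.float32))
    print(k,mm.sum(),'z',np.median(W[:,2]).round(1),np.round(r[0],1),np.round(r[1]),round(r[2],1),'px',xs.min(),xs.max(),ys.min(),ys.max())
E
python3 mats.py; python3 go.py 639 71.5 29 94.2
```

```text
green 7372 z 5.9 [639.7  71.8] [118. 132.] 4.1 px 180 328 121 242
yellow 15725 z 6.0 [650.3 -73.1] [118. 131.] 4.1 px 26 173 122 242
blue 16712 z 5.9 [526.2  63.5] [ 85. 132.] 4.1 px 173 335 0 106
red 15635 z 5.9 [533.6 -82. ] [ 92. 131.] 3.8 px 7 162 0 109
t 4.08 pos [636.1  72.4 146.1] down [-0.002  0.001 -1.   ] yaw 94.2 open 0.5 j6 -0.08 F [ 0.3 -1.1 -1.9]
shift [11.71 -0.12  0.3 ] n 3.0 turn 0.001 tool y [-0.07  1.    0.  ] tool z [ 1.    0.07 -0.  ]
```

>>> {"name": "apply_moves", "arguments": {"motion": "1 4 -0.1 0.3 0; 1 8 -0.1 0.3 0; 1 10 -0.1 0.3 0; 1 11 -0.1 0.3 0; 1 11.3 -0.1 0.3 0; 1 11.5 -0.1 0.3 0; 1 11.5 -0.1 0.3 0; 1 11.5 -0.1 0.3 0"}}

```text
clock: 4.75
tool_pos: [641.5, 71.2, 34.1]
tool_rot: [-0.058, 1.567, 0.058]
contact_force: [-0.2, -0.7, 0.5]
opening: 0.505
```

>>> {"name": "apply_moves", "arguments": {"motion": "1 0.2 0 0 0; 1 0.2 0 0 0; 1 0.2 0 0 0"}}

```text
clock: 5.0
tool_pos: [640.4, 70.7, 31.0]
tool_rot: [-0.057, 1.569, 0.057]
contact_force: [0.5, -0.5, -0.4]
opening: 0.505
```

>>> {"name": "apply_moves", "arguments": {"motion": "1 0.1 0 0 0; 1 0.1 0 0 0; 0.2 0.1 0 0 0; -0.5 0.1 0 0 0; -0.6 0.1 0 0 0; -0.6 0.1 0 0 0; -0.6 0.1 0 0 0; -0.6 0.1 0 0 0"}}

```text
clock: 5.67
tool_pos: [639.9, 70.8, 29.1]
tool_rot: [-0.057, 1.57, 0.057]
contact_force: [0.5, -0.3, -0.7]
opening: 0.799
```

>>> {"name": "apply_moves", "arguments": {"motion": "-0.7 -2 0 0 0; -0.7 -6 0 0 0; -0.8 -10 0 0 0; -0.8 -14 0 0 0; -1 -16 0 0 0; -1 -16 0 0 0; -1 -16 0 0 0"}}

```text
clock: 6.25
tool_pos: [641.0, 70.8, 190.9]
tool_rot: [-0.058, 1.567, 0.057]
contact_force: [-0.5, -0.0, -0.8]
opening: 1.0
```

```bash
python3 w.py w2 639 71 40 75; python3 mats.py; python3 go.py 496 346 200 119.5
```

```text
4996 rect [638.7  71.6] [97. 44.] 4.1 ztop 60.9
slab 0.8911198922432391
green 8162 z 5.9 [639.1  71.4] [118. 132.] 4.0 px 191 320 113 221
yellow 12590 z 6.0 [650.2 -72.8] [118. 131.] 4.0 px 54 183 114 221
blue 13724 z 5.9 [522.3  63.1] [ 92. 132.] 4.2 px 185 325 0 100
red 13069 z 5.9 [530.2 -81.4] [ 98. 131.] 3.9 px 38 175 0 102
t 6.35 pos [639.   70.8 187.8] down [-0.002  0.    -1.   ] yaw 94.2 open 1.0 j6 -0.08 F [-0.4  0.4 -1.1]
shift [ -1.18  28.49 -12.26] n 8.0 turn -0.442 tool y [-0.07  1.    0.  ] tool z [ 1.    0.07 -0.  ]
```

>>> {"name": "apply_moves", "arguments": {"motion": "-1 -1.2 28.5 -12.3 -0.44; -1 -1.2 28.5 -12.3 -0.44; -1 -1.2 28.5 -12.3 -0.44; -1 -1.2 28.5 -12.3 -0.44; -1 -1.2 28.5 -12.3 -0.44; -1 -1.2 28.5 -12.3 -0.44; -1 -1.2 28.5 -12.3 -0.44; -1 -1.2 28.5 -12.3 -0.44"}}

```text
clock: 7.02
tool_pos: [492.5, 349.4, 199.2]
tool_rot: [-0.405, 1.537, 0.406]
contact_force: [-0.2, -1.7, -0.7]
opening: 1.003
```

>>> {"name": "apply_moves", "arguments": {"motion": "-1 0 0 0 0; -1 0 0 0 0; -1 0 0 0 0"}}

```text
clock: 7.27
tool_pos: [496.0, 345.1, 199.7]
tool_rot: [-0.403, 1.536, 0.401]
contact_force: [0.0, -0.5, -0.4]
opening: 0.997
```

```bash
cat > cup.py <<'E'
from h import *
from scipy.optimize import least_squares
c=np.load(f'pics/{sys.argv[1]}.npy',allow_pickle=True).item(); x,y,z0,z1,r0=map(float,sys.argv[2:7])
P=cloud(c); T=P[(P[...,2]>z0)&(P[...,2]<z1)&(np.hypot(P[...,0]-x,P[...,1]-y)<r0)][:,:2]
rad=float(sys.argv[7])
f=lambda p: np.hypot(T[:,0]-p[0],T[:,1]-p[1])-rad
s=least_squares(f,[x,y],loss='soft_l1',f_scale=1.5); print('circle',s.x.round(1),'med res',np.median(abs(f(s.x))).round(2),len(T))
E
python3 w.py w3 488 340 65 90 60; python3 cup.py w3 496 346 70 85 42 26.5; python3 go.py 496 346 200 119.5
```

```text
1504 rect [480.4 339. ] [84. 55.] 26.2 ztop 75.4
slab 0.1882853929343753
circle [492.  345.4] med res 1.14 954
t 7.32 pos [496.5 344.8 200. ] down [-0.002 -0.001 -1.   ] yaw 119.3 open 1.0 j6 -0.03 F [-0.4  0.7  0.6]
shift [0.   0.13 0.02] n 1.0 turn -0.003 tool y [-0.49  0.87 -0.  ] tool z [ 0.87  0.49 -0.  ]
```

View pics/w3.png

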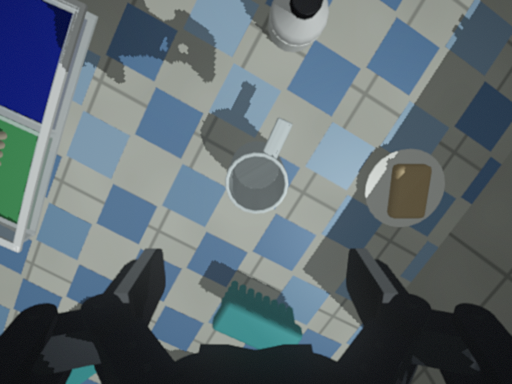

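```bash
python3 go.py 493.5 345.5 22 117.5
```

```text
t 7.32 pos [496.5 344.8 200. ] down [-0.002 -0.001 -1.   ] yaw 119.3 open 1.0 j6 -0.03 F [-0.4  0.7  0.6]
shift [17.8   0.22 -0.19] n 5.0 turn 0.032 tool y [-0.49  0.87 -0.  ] tool z [ 0.87  0.49 -0.  ]
```

Wrist view: cup rim at (258,183), tab at (279,137). So the tab points at about -x, and the earlier 29° was an artefact of the rectangle fit. The soap dish at (405,187) is clear. I'll compute the tab's direction.

```bash
python3 - <<'E'
from h import *
c=np.load('pics/w3.npy',allow_pickle=True).item(); P=cloud(c); k=np.array([492.3,345.4])
D=P[...,:2]-k; r=np.hypot(*np.moveaxis(D,2,0)); m=(P[...,2]>60)&(P[...,2]<85)&(r>34)&(r<62)
print(m.sum(),D[m].mean(0),'cup x yaw',np.degrees(np.arctan2(*-D[m].mean(0)[::-1])))
ri=(P[...,2]>70)&(P[...,2]<85)&(r<33); T=P[ri][:,:2].astype(np.float32); print(cv2.minEnclosingCircle(T))
E
python3 go.py 492.3 345.5 22 94
```

```text
473 [-45.90783298  -3.86546312] cup x yaw 4.812981247118345
((490.3238525390625, 345.6478271484375), 30.96177101135254)
t 7.32 pos [496.5 344.8 200. ] down [-0.002 -0.001 -1.   ] yaw 119.3 open 1.0 j6 -0.03 F [-0.4  0.7  0.6]
shift [17.8   0.28 -0.29] n 5.0 turn 0.442 tool y [-0.49  0.87 -0.  ] tool z [ 0.87  0.49 -0.  ]
```

>>> {"name": "apply_moves", "arguments": {"motion": "-1 2 0.3 -0.3 0.43; -1 3 0.3 -0.3 0.43; -1 4 0.3 -0.3 0.43; -1 6 0.3 -0.3 0.43; -1 9 0.3 -0.3 0.43; -1 9 0.3 -0.3 0.43; -1 9 0.3 -0.3 0.43"}}

```text
clock: 7.9
tool_pos: [491.5, 345.1, 109.7]
tool_rot: [-0.066, 1.574, 0.062]
contact_force: [-0.1, 0.5, 0.2]
opening: 0.997
```

```bash
python3 go.py 492.5 345.5 25 94.5
```

```text
t 7.9 pos [491.5 345.1 109.7] down [-0.004 -0.002 -1.   ] yaw 94.7 open 1.0 j6 0.41 F [-0.1  0.5  0.2]
shift [8.47 0.05 0.13] n 3.0 turn 0.003 tool y [-0.08  1.   -0.  ] tool z [ 1.    0.08 -0.  ]
```

>>> {"name": "apply_moves", "arguments": {"motion": "-1 3 0 0.1 0; -1 6 0 0.1 0; -1 7.5 0 0.1 0; -1 8.4 0 0.1 0; -1 8.4 0 0.1 0; -1 8.4 0 0.1 0"}}

```text
clock: 8.4
tool_pos: [494.4, 347.4, 28.5]
tool_rot: [-0.064, 1.569, 0.065]
contact_force: [-0.0, 0.1, 0.0]
opening: 1.001
```

>>> {"name": "apply_moves", "arguments": {"motion": "1 0 0 0 0; 1 0 0 0 0; 1 0 0 0 0; 1 0 0 0 0; 1 0 0 0 0; 1 0 0 0 0; 1 0 0 0 0"}}

```text
clock: 8.98
tool_pos: [494.7, 347.8, 29.4]
tool_rot: [-0.065, 1.567, 0.066]
contact_force: [-0.6, -1.3, 6.3]
opening: 0.651
```

>>> {"name": "apply_moves", "arguments": {"motion": "1 -2 0 0 0; 1 -6 0 0 0; 1 -10 0 0 0; 1 -12 0 0 0; 1 -12 0 0 0; 1 -12 0 0 0"}}

```text
clock: 9.48
tool_pos: [494.5, 348.0, 149.5]
tool_rot: [-0.064, 1.566, 0.067]
contact_force: [-0.2, 0.5, -1.7]
opening: 0.653
```

```bash
python3 go.py 509.5 62.5 150 94.3
```

```text
t 9.48 pos [494.5 348.  149.5] down [ 0.004  0.002 -1.   ] yaw 94.8 open 0.65 j6 0.41 F [-0.2  0.5 -1.7]
shift [ -0.1  -28.57  -0.88] n 7.0 turn 0.008 tool y [-0.08  1.    0.  ] tool z [1.   0.08 0.  ]
```

>>> {"name": "apply_moves", "arguments": {"motion": "1 -0.1 -28.5 -0.9 0.01; 1 -0.1 -28.5 -0.9 0.01; 1 -0.1 -28.5 -0.9 0.01; 1 -0.1 -28.5 -0.9 0.01; 1 -0.1 -28.5 -0.9 0.01; 1 -0.1 -28.5 -0.9 0.01; 1 -0.1 -28.5 -0.9 0.01; 1 -0.1 -28.5 -0.9 0.01"}}

```text
clock: 10.15
tool_pos: [507.3, 56.9, 146.9]
tool_rot: [-0.054, 1.573, 0.049]
contact_force: [0.5, 0.7, -0.6]
opening: 0.652
```

>>> {"name": "apply_moves", "arguments": {"motion": "1 0 0 0 0; 1 0 0 0 0; 1 0 0 0 0"}}

```text
clock: 10.4
tool_pos: [507.4, 63.6, 147.6]
tool_rot: [-0.058, 1.571, 0.059]
contact_force: [-0.5, -0.1, -0.3]
opening: 0.656
```

```bash
python3 mats.py; python3 w.py w4 510 62.5 60 180 70; python3 go.py 509.5 62.5 36 94.3
```

```text
yellow 3518 z 6.1 [629.  -80.5] [ 65. 120.] 6.6 px 52 162 256 308
blue 9973 z 5.7 [472.9 -32.5] [332. 159.] 69.0 px 0 326 0 239
red 15296 z 6.0 [520.7 -82.8] [118. 130.] 4.3 px 25 171 120 239
12218 rect [501.2  63.9] [60. 60.] 49.9 ztop 178.4
slab 0.4862939274820235
t 10.5 pos [507.6  63.9 147.9] down [-0.001  0.    -1.   ] yaw 94.3 open 0.65 j6 -0.09 F [ 0.   0.1 -0.9]
shift [11.19 -0.15  0.18] n 3.0 turn 0.0 tool y [-0.08  1.    0.  ] tool z [ 1.    0.08 -0.  ]
```

>>> {"name": "apply_moves", "arguments": {"motion": "1 4 -0.15 0.35 0; 1 8 -0.15 0.35 0; 1 9.5 -0.15 0.35 0; 1 10.5 -0.15 0.35 0; 1 11 -0.15 0.35 0; 1 11.2 -0.15 0.35 0; 1 11.2 -0.15 0.35 0; 1 11.2 -0.15 0.35 0"}}

```text
clock: 11.17
tool_pos: [512.9, 61.4, 37.4]
tool_rot: [-0.058, 1.568, 0.058]
contact_force: [0.1, 0.7, -0.8]
opening: 0.653
```

>>> {"name": "apply_moves", "arguments": {"motion": "1 0 0 0 0; 1 0 0 0 0; 1 0 0 0 0"}}

```text
clock: 11.42
tool_pos: [512.3, 61.2, 37.0]
tool_rot: [-0.057, 1.569, 0.057]
contact_force: [-0.5, 0.3, -1.0]
opening: 0.654
```

>>> {"name": "apply_moves", "arguments": {"motion": "1 0.1 0 0 0; 1 0.2 0 0 0; 1 0.2 0 0 0; 0.2 0.2 0 0 0; -0.3 0.2 0 0 0; -0.7 0.2 0 0 0; -0.7 0.2 0 0 0; -0.7 0.2 0 0 0"}}

```text
clock: 12.08
tool_pos: [511.7, 61.2, 34.2]
tool_rot: [-0.057, 1.57, 0.057]
contact_force: [-0.3, 0.7, 0.1]
opening: 0.85
```

>>> {"name": "apply_moves", "arguments": {"motion": "-0.8 0 0 0 0; -0.8 -3 0 0 0; -0.8 -7 0 0 0; -0.8 -11 0 0 0; -1 -15 0 0 0; -1 -17 0 0 0; -1 -17 0 0 0; -1 -17 0 0 0"}}

```text
clock: 12.75
tool_pos: [512.6, 61.2, 205.4]
tool_rot: [-0.058, 1.567, 0.057]
contact_force: [-0.5, -0.9, -0.1]
opening: 0.999
```

```bash
python3 w.py w5 509 62 74 90 60; python3 cup.py w5 510 62 74 90 33 26.5; python3 go.py 634 -290 200 57.5
```

```text
1433 rect [497.6  55.7] [85. 55.] 26.2 ztop 81.5
slab 0.5732302267531679
circle [509.7  62. ] med res 0.84 915
t 12.8 pos [511.5  61.3 203.9] down [-0. -0. -1.] yaw 94.2 open 1.0 j6 -0.1 F [-0.1  0.   0.1]
shift [  0.39 -35.93   9.65] n 9.0 turn 0.64 tool y [-0.07  1.   -0.  ] tool z [ 1.    0.07 -0.  ]
```

Cup at (509.7, 62.0), top at 81.5: centred. Next the peg.

>>> {"name": "apply_moves", "arguments": {"motion": "-1 0.4 -36 9.6 0.64; -1 0.4 -36 9.6 0.64; -1 0.4 -36 9.6 0.64; -1 0.4 -36 9.6 0.64; -1 0.4 -36 9.6 0.64; -1 0.4 -36 9.6 0.64; -1 0.4 -36 9.6 0.64; -1 0.4 -36 9.6 0.64"}}

```text
clock: 13.47
tool_pos: [620.0, -255.1, 197.7]
tool_rot: [0.445, 1.529, -0.444]
contact_force: [1.0, 0.1, -0.5]
opening: 1.001
```

```bash
python3 go.py 634 -290 180 57.5
```

```text
t 13.47 pos [ 620.  -255.1  197.7] down [-0.004  0.002 -1.   ] yaw 57.5 open 1.0 j6 0.07 F [ 1.   0.1 -0.5]
shift [ 1.76 -2.19  3.06] n 1.0 turn 0.0 tool y [ 0.54  0.84 -0.  ] tool z [ 0.84 -0.54 -0.  ]
```

>>> {"name": "apply_moves", "arguments": {"motion": "-1 2 -1 2 0; -1 2 -1 2 0; -1 2 -1 2 0; -1 2 -1 2 0"}}

```text
clock: 13.8
tool_pos: [631.1, -271.8, 178.5]
tool_rot: [0.445, 1.529, -0.443]
contact_force: [-0.1, 0.0, 0.5]
opening: 0.999
```

```bash
python3 w.py w6 634 -290 9 30 55; python3 go.py 634 -290 180 57.5
```

```text
1548 rect [ 634.4 -288.8] [20. 88.] 59.2 ztop 18.8
slab 0.32405472182500716
t 13.85 pos [ 631.6 -271.5  179.7] down [-0.002  0.001 -1.   ] yaw 57.6 open 1.0 j6 0.05 F [-1.3  0.5  0.2]
shift [-0.03 -1.44  1.19] n 1.0 turn 0.001 tool y [0.54 0.84 0.  ] tool z [ 0.84 -0.54 -0.  ]
```

View pics/w6.png

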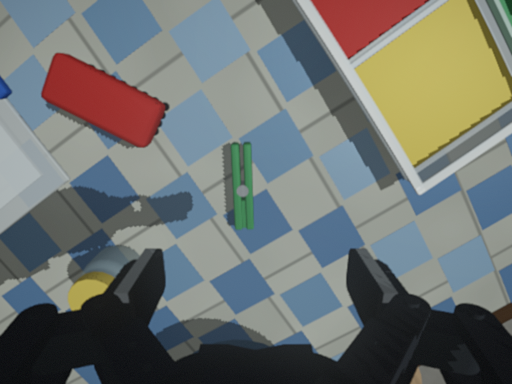

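Wrist view: the peg lies flat at (243,185), across the jaws. The red brush (105,100) and canister (95,290) are well away. I'm descending.

```bash
python3 go.py 634.4 -289 5 59
```

```text
t 13.85 pos [ 631.6 -271.5  179.7] down [-0.002  0.001 -1.   ] yaw 57.6 open 1.0 j6 0.05 F [-1.3  0.5  0.2]
shift [17.47 -1.33  1.22] n 5.0 turn -0.025 tool y [0.54 0.84 0.  ] tool z [ 0.84 -0.54 -0.  ]
```

>>> {"name": "apply_moves", "arguments": {"motion": "-0.6 2 -1.3 1.2 -0.025; -0.6 6 -1.3 1.2 -0.025; -0.6 10 -1.3 1.2 -0.025; -0.4 13.5 -1.3 1.2 -0.025; -0.4 15.5 -1.3 1.2 -0.025; -0.4 16.5 -1.3 1.2 -0.025; -0.4 16.8 -1.3 1.2 -0.025; -0.4 16.8 -1.3 1.2 -0.025"}}

```text
clock: 14.52
tool_pos: [636.0, -289.5, 13.4]
tool_rot: [0.424, 1.528, -0.424]
contact_force: [-0.4, -0.0, 0.0]
opening: 0.701
```

>>> {"name": "apply_moves", "arguments": {"motion": "-0.3 0 0 0 0; -0.3 0 0 0 0"}}

```text
clock: 14.68
tool_pos: [637.2, -290.9, 15.3]
tool_rot: [0.423, 1.525, -0.425]
contact_force: [1.1, 0.7, 0.0]
opening: 0.649
```

```bash
python3 go.py 634.4 -289 4.5 59
```

```text
t 14.68 pos [ 637.2 -290.9   15.3] down [ 0.003 -0.002 -1.   ] yaw 59.0 open 0.65 j6 0.01 F [1.1 0.7 0. ]
shift [ 1.08  0.02 -0.34] n 1.0 turn -0.0 tool y [0.52 0.86 0.  ] tool z [ 0.86 -0.52  0.  ]
```

>>> {"name": "apply_moves", "arguments": {"motion": "-0.3 0.7 0 -0.2 0; -0.3 0.7 0 -0.2 0; -0.3 0.7 0 -0.2 0; -0.3 0.7 0 -0.2 0"}}

```text
clock: 15.02
tool_pos: [633.8, -289.2, 5.8]
tool_rot: [0.425, 1.529, -0.425]
contact_force: [0.3, 0.0, 0.6]
opening: 0.651
```

>>> {"name": "apply_moves", "arguments": {"motion": "0 0 0 0 0; 1 0 0 0 0; 1 0 0 0 0; 1 0 0 0 0; 1 0 0 0 0; 1 0 0 0 0; 1 0 0 0 0; 1 0 0 0 0"}}

```text
clock: 15.68
tool_pos: [634.0, -289.4, 6.0]
tool_rot: [0.424, 1.528, -0.425]
contact_force: [-0.6, -0.6, 2.9]
opening: 0.21
```

>>> {"name": "apply_moves", "arguments": {"motion": "1 -2 0 0 0; 1 -5 0 0 0; 1 -9 0 0 0; 1 -12 0 0 0; 1 -12 0 0 0; 1 -12 0 0 0"}}

```text
clock: 16.18
tool_pos: [635.2, -290.0, 128.1]
tool_rot: [0.423, 1.524, -0.425]
contact_force: [-0.4, 1.1, -0.3]
opening: 0.214
```

```bash
python3 go.py 650 -72.5 125 94.2
```

```text
t 16.18 pos [ 635.2 -290.   128.1] down [ 0.004 -0.002 -1.   ] yaw 59.0 open 0.21 j6 0.01 F [-0.4  1.1 -0.3]
shift [ 0.27 19.4  -9.95] n 6.0 turn -0.615 tool y [0.52 0.86 0.  ] tool z [ 0.86 -0.52  0.  ]
```

>>> {"name": "apply_moves", "arguments": {"motion": "1 0 19.4 -10 -0.615; 1 0 19.4 -10 -0.615; 1 0 19.4 -10 -0.615; 1 0 19.4 -10 -0.615; 1 0 19.4 -10 -0.615; 1 0 19.4 -10 -0.615; 1 0 19.4 -10 -0.615; 1 0 19.4 -10 -0.615"}}

```text
clock: 16.85
tool_pos: [647.3, -70.8, 124.1]
tool_rot: [-0.058, 1.573, 0.058]
contact_force: [-0.5, 0.1, 0.2]
opening: 0.216
```

>>> {"name": "apply_moves", "arguments": {"motion": "1 0 0 0 0; 1 0 0 0 0; 1 0 0 0 0"}}

```text
clock: 17.1
tool_pos: [648.0, -73.1, 125.3]
tool_rot: [-0.056, 1.571, 0.055]
contact_force: [0.4, -0.2, -0.4]
opening: 0.216
```

```bash
python3 go.py 650 -72.5 12 94.2; python3 w.py w7 650 -72 110 150 55
```

```text
t 17.1 pos [648.  -73.1 125.3] down [-0. -0. -1.] yaw 94.0 open 0.22 j6 -0.3 F [ 0.4 -0.2 -0.4]
shift [11.33  0.05  0.21] n 3.0 turn -0.003 tool y [-0.07  1.   -0.  ] tool z [ 1.    0.07 -0.  ]
7883 rect [647.8 -70.2] [91. 44.] 18.4 ztop 145.3
slab 4.705265504697763
```

>>> {"name": "apply_moves", "arguments": {"motion": "1 4 0 0.2 0; 1 7 0 0.2 0; 1 9 0 0.2 0; 1 10.2 0 0.2 0; 1 10.8 0 0.2 0; 1 11 0 0.2 0; 1 11 0 0.2 0; 1 11 0 0.2 0"}}

```text
clock: 17.82
tool_pos: [651.4, -71.7, 17.2]
tool_rot: [-0.058, 1.568, 0.057]
contact_force: [-0.2, 0.0, -0.1]
opening: 0.215
```

>>> {"name": "apply_moves", "arguments": {"motion": "1 0 0 0 0; 1 0 0 0 0; 1 0 0 0 0"}}

```text
clock: 18.07
tool_pos: [650.8, -71.3, 16.7]
tool_rot: [-0.058, 1.569, 0.057]
contact_force: [0.8, -0.3, -0.8]
opening: 0.212
```

>>> {"name": "apply_moves", "arguments": {"motion": "1 0.3 0 0 0; 1 0.4 0 0 0; 1 0.5 0 0 0; 1 0.5 0 0 0; 1 0.5 0 0 0"}}

```text
clock: 18.48
tool_pos: [650.4, -71.3, 12.0]
tool_rot: [-0.058, 1.569, 0.057]
contact_force: [-3.5, 0.1, 9.2]
opening: 0.211
```

Contact with the mat (9 N). Releasing gently, then rising.

>>> {"name": "apply_moves", "arguments": {"motion": "1 0.4 0 0 0; 0.3 0.4 0 0 0; 0 0.2 0 0 0; -0.2 0 0 0 0; -0.2 -2 0 0 0; -0.2 -5 0 0 0; -0.2 -9 0 0 0; -1 -13 0 0 0"}}

```text
clock: 19.15
tool_pos: [648.9, -71.0, 140.5]
tool_rot: [-0.057, 1.573, 0.058]
contact_force: [1.2, -0.3, -0.1]
opening: 0.724
```

>>> {"name": "apply_moves", "arguments": {"motion": "-1 -7 0 0 0; -1 -7 0 0 0; -1 -7 0 0 0; -1 -7 0 0 0"}}

```text
clock: 19.48
tool_pos: [651.5, -71.6, 212.7]
tool_rot: [-0.058, 1.566, 0.057]
contact_force: [-0.6, 0.1, -0.3]
opening: 1.0
```

```bash
python3 w.py w8 650 -72 13 35 55; python3 mats.py; python3 go.py 352.5 304 200 123
```

```text
1389 rect [650.9 -70.5] [88. 20.] 4.7 ztop 24.9
slab 0.7401725237187406
green 6205 z 5.8 [639.2  72.2] [118. 132.] 3.6 px 322 444 112 214
yellow 10448 z 5.8 [649.3 -71.9] [117. 132.] 4.2 px 193 315 112 213
blue 7045 z 5.8 [517.   63.4] [103. 131.] 4.1 px 329 459 0 102
red 12818 z 5.8 [530.2 -80.5] [ 98. 132.] 4.2 px 188 320 0 100
t 19.58 pos [649.4 -71.1 209.2] down [-0.002  0.    -1.   ] yaw 94.2 open 1.0 j6 -0.3 F [ 0.1 -0.1 -0.5]
shift [  1.    39.58 -26.86] n 12.0 turn -0.503 tool y [-0.07  1.    0.  ] tool z [ 1.    0.07 -0.  ]
```

View pics/w8.png

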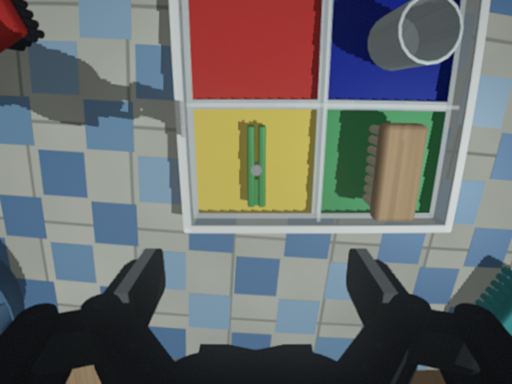

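The peg lies flat and centred at (256,165) on yellow. Brush and cup are in place. Now the bottle.

>>> {"name": "apply_moves", "arguments": {"motion": "-1 1 20 -13 0; -1 1 20 -13 0; -1 1 20 -13 0; -1 1 20 -13 0; -1 1 20 -13 0; -1 1 20 -13 0; -1 1 20 -13 0; -1 1 20 -13 0"}}

```text
clock: 20.25
tool_pos: [503.8, 119.7, 199.0]
tool_rot: [-0.06, 1.574, 0.059]
contact_force: [0.0, -0.7, 0.3]
opening: 0.998
```

```bash
python3 go.py 353 304 200 94.2
```

```text
t 20.25 pos [503.8 119.7 199. ] down [-0.004 -0.001 -1.   ] yaw 94.4 open 1.0 j6 0.01 F [ 0.  -0.7  0.3]
shift [ -0.06  19.53 -13.63] n 6.0 turn 0.003 tool y [-0.08  1.   -0.  ] tool z [ 1.    0.08 -0.  ]
```

>>> {"name": "apply_moves", "arguments": {"motion": "-1 0 19.5 -13.6 0; -1 0 19.5 -13.6 0; -1 0 19.5 -13.6 0; -1 0 19.5 -13.6 0; -1 0 19.5 -13.6 0; -1 0 19.5 -13.6 0; -1 0 19.5 -13.6 0; -1 0 19.5 -13.6 0"}}

```text
clock: 20.92
tool_pos: [355.9, 303.5, 199.8]
tool_rot: [-0.06, 1.571, 0.058]
contact_force: [-0.4, -0.1, 0.1]
opening: 1.0
```

>>> {"name": "apply_moves", "arguments": {"motion": "-1 0 0 0 0; -1 0 0 0 0; -1 0 0 0 0"}}

```text
clock: 21.17
tool_pos: [357.1, 302.2, 200.3]
tool_rot: [-0.056, 1.57, 0.055]
contact_force: [0.2, -0.5, 0.1]
opening: 0.996
```

```bash
python3 w.py w9 352 304 88 110 40; python3 go.py 352 304 130 94.2
```

```text
664 rect [353.1 307.4] [22. 22.] 76.6 ztop 100.7
slab 0.11204609423464262
t 21.22 pos [357.  302.3 200.5] down [-0. -0. -1.] yaw 94.1 open 1.0 j6 0.47 F [-0.6  0.3 -0.4]
shift [ 7.05  0.21 -0.48] n 2.0 turn -0.003 tool y [-0.07  1.   -0.  ] tool z [ 1.    0.07 -0.  ]
```

View pics/w9.png

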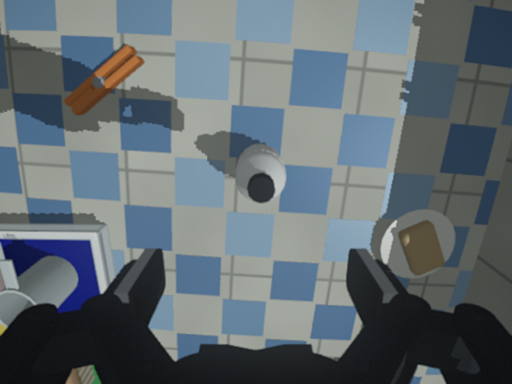

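Wrist view: the bottle stands upright, cap at (261,187). The orange peg (105,80) and dish (415,243) are clear. I'm descending to TCP z≈32, so the gripper body clears the cap.

>>> {"name": "apply_moves", "arguments": {"motion": "-1 2 0.4 -0.35 0; -1 5 0.4 -0.35 0; -1 9 0.4 -0.35 0; -1 12 0.4 -0.35 0; -1 14 0.4 -0.35 0; -1 14 0.4 -0.35 0; -1 14 0.4 -0.35 0; -1 14 0.4 -0.35 0"}}

```text
clock: 21.88
tool_pos: [353.4, 307.1, 61.8]
tool_rot: [-0.056, 1.569, 0.057]
contact_force: [0.5, -0.3, -0.1]
opening: 1.001
```

```bash
python3 go.py 353.5 306 32 94.2
```

```text
t 21.88 pos [353.4 307.1  61.8] down [ 0.001  0.001 -1.   ] yaw 94.1 open 1.0 j6 0.49 F [ 0.5 -0.3 -0.1]
shift [ 2.98 -0.12 -0.  ] n 1.0 turn -0.001 tool y [-0.07  1.    0.  ] tool z [1.   0.07 0.  ]
```

>>> {"name": "apply_moves", "arguments": {"motion": "-1 1 -0.1 0 0; -1 2 -0.1 0 0; -1 2.5 -0.1 0 0; -1 2.8 -0.1 0 0; -1 2.8 -0.1 0 0; -1 2.8 -0.1 0 0; -1 2.8 -0.1 0 0"}}

```text
clock: 22.47
tool_pos: [352.8, 306.3, 33.4]
tool_rot: [-0.057, 1.569, 0.058]
contact_force: [-0.6, -0.8, -0.4]
opening: 0.999
```

>>> {"name": "apply_moves", "arguments": {"motion": "1 0 0 0 0; 1 0 0 0 0; 1 0 0 0 0; 1 0 0 0 0; 1 0 0 0 0; 1 0 0 0 0; 1 0 0 0 0"}}

```text
clock: 23.05
tool_pos: [352.5, 306.2, 33.2]
tool_rot: [-0.057, 1.57, 0.058]
contact_force: [-1.2, -0.6, 4.1]
opening: 0.542
```

>>> {"name": "apply_moves", "arguments": {"motion": "1 -2 0 0 0; 1 -5 0 0 0; 1 -9 0 0 0; 1 -13 0 0 0; 1 -14 0 0 0; 1 -14 0 0 0; 1 -14 0 0 0"}}

```text
clock: 23.63
tool_pos: [352.3, 306.0, 172.7]
tool_rot: [-0.057, 1.569, 0.058]
contact_force: [-0.3, 0.6, -1.1]
opening: 0.542
```

```bash
python3 go.py 520.3 -82 170 94.2
```

```text
t 23.63 pos [352.3 306.  172.7] down [ 0.001  0.    -1.   ] yaw 94.2 open 0.54 j6 0.48 F [-0.3  0.6 -1.1]
shift [  0.26 -39.92  13.92] n 11.0 turn -0.0 tool y [-0.07  1.    0.  ] tool z [1.   0.07 0.  ]
```

>>> {"name": "apply_moves", "arguments": {"motion": "1 0 -20 7 0; 1 0 -20 7 0; 1 0 -20 7 0; 1 0 -20 7 0; 1 0 -20 7 0; 1 0 -20 7 0; 1 0 -20 7 0; 1 0 -20 7 0"}}

```text
clock: 24.3
tool_pos: [435.2, 111.5, 170.9]
tool_rot: [-0.056, 1.574, 0.057]
contact_force: [-0.7, -0.1, -1.5]
opening: 0.541
```

```bash
python3 go.py 520.3 -82 165 94.2
```

```text
t 24.3 pos [435.2 111.5 170.9] down [-0.004  0.    -1.   ] yaw 94.1 open 0.54 j6 0.01 F [-0.7 -0.1 -1.5]
shift [  0.55 -19.91   7.1 ] n 6.0 turn -0.001 tool y [-0.07  1.    0.  ] tool z [ 1.    0.07 -0.  ]
```

>>> {"name": "apply_moves", "arguments": {"motion": "1 0.3 -19.9 7.1 0; 1 0.3 -19.9 7.1 0; 1 0.3 -19.9 7.1 0; 1 0.3 -19.9 7.1 0; 1 0.3 -19.9 7.1 0; 1 0.3 -19.9 7.1 0; 1 0.3 -19.9 7.1 0; 1 0.3 -19.9 7.1 0"}}

```text
clock: 24.97
tool_pos: [521.0, -79.6, 168.6]
tool_rot: [-0.058, 1.573, 0.06]
contact_force: [0.1, -0.1, -1.9]
opening: 0.54
```

>>> {"name": "apply_moves", "arguments": {"motion": "1 0 0 0 0; 1 0 0 0 0; 1 0 0 0 0"}}

```text
clock: 25.22
tool_pos: [521.6, -80.0, 169.7]
tool_rot: [-0.059, 1.57, 0.06]
contact_force: [0.4, 0.5, -0.1]
opening: 0.541
```

```bash
python3 mats.py; python3 go.py 520.3 -82 39 94.2
```

```text
green 2372 z 5.9 [626.3  71.7] [ 79. 130.] 4.3 px 327 443 243 303
blue 9692 z 5.5 [467.2 -50.6] [354. 159.] 69.4 px 130 466 0 227
red 12214 z 5.8 [520.5 -81.4] [118. 131.] 3.9 px 185 322 113 227
t 25.27 pos [521.8 -80.3 169.8] down [-0.  0. -1.] yaw 94.3 open 0.54 j6 -0.37 F [ 0.5 -0.5 -1.1]
shift [13.08 -0.16 -0.16] n 4.0 turn 0.002 tool y [-0.08  1.    0.  ] tool z [ 1.    0.08 -0.  ]
```

>>> {"name": "apply_moves", "arguments": {"motion": "1 4 -0.15 -0.1 0; 1 8 -0.15 -0.1 0; 1 10.5 -0.15 -0.1 0; 1 12 -0.15 -0.1 0; 1 12.6 -0.15 -0.1 0; 1 12.8 -0.15 -0.1 0; 1 12.8 -0.15 -0.1 0; 1 12.8 -0.15 -0.1 0"}}

```text
clock: 25.93
tool_pos: [522.3, -83.4, 42.9]
tool_rot: [-0.058, 1.568, 0.057]
contact_force: [0.3, 0.6, -0.4]
opening: 0.542
```

>>> {"name": "apply_moves", "arguments": {"motion": "1 0 0 0 0; 1 0 0 0 0; 1 0 0 0 0"}}

```text
clock: 26.18
tool_pos: [521.9, -83.4, 42.6]
tool_rot: [-0.058, 1.568, 0.057]
contact_force: [0.0, -0.2, -0.5]
opening: 0.539
```

>>> {"name": "apply_moves", "arguments": {"motion": "1 0.2 0.1 0 0; 1 0.3 0.1 -0.1 0; 1 0.4 0.1 -0.1 0; 1 0.4 0.1 -0.1 0; 1 0.4 0.1 -0.1 0"}}

```text
clock: 26.6
tool_pos: [520.9, -82.3, 39.2]
tool_rot: [-0.058, 1.568, 0.058]
contact_force: [-1.9, 1.1, 10.5]
opening: 0.538
```

>>> {"name": "apply_moves", "arguments": {"motion": "1 -0.1 0 0 0; 0.2 -0.1 0 0 0; -0.3 -0.1 0 0 0; -0.7 -0.1 0 0 0; -0.8 -0.1 0 0 0; -0.8 -0.1 0 0 0; -0.8 -0.1 0 0 0; -0.8 -0.1 0 0 0"}}

```text
clock: 27.27
tool_pos: [520.0, -82.3, 38.6]
tool_rot: [-0.057, 1.57, 0.058]
contact_force: [0.3, -0.5, 0.1]
opening: 0.905
```

>>> {"name": "apply_moves", "arguments": {"motion": "-0.8 -2 0 0 0; -0.8 -5 0 0 0; -0.8 -9 0 0 0; -0.8 -13 0 0 0; -1 -17 0 0 0; -1 -18 0 0 0; -1 -18 0 0 0; -1 -18 0 0 0"}}

```text
clock: 27.93
tool_pos: [520.3, -82.4, 218.9]
tool_rot: [-0.058, 1.569, 0.057]
contact_force: [0.7, -0.6, -1.0]
opening: 1.001
```

```bash
python3 w.py w10 520 -82 95 115 40; python3 go.py 420 -10 240 94.2
```

```text
596 rect [521.  -81.2] [22. 22.] 71.3 ztop 106.7
slab 0.540268866741485
t 27.98 pos [519.5 -82.1 217.6] down [-0.001  0.    -1.   ] yaw 94.2 open 1.0 j6 -0.37 F [-0.7 -0.3  0.1]
shift [-2.22  7.92 -9.39] n 3.0 turn -0.0 tool y [-0.07  1.    0.  ] tool z [ 1.    0.07 -0.  ]
```

Bottle upright at (521, -81), top at 106.7. I'm backing the arm off for a final look from above.

>>> {"name": "apply_moves", "arguments": {"motion": "-1 -3 14 -18 0; -1 -3 14 -18 0; -1 -3 14 -18 0; -1 -3 14 -18 0; -1 -3 14 -18 0; -1 -3 14 -18 0; -1 -3 14 -18 0; -1 -3 14 -18 0"}}

```text
clock: 28.65
tool_pos: [329.1, 44.6, 247.6]
tool_rot: [-0.059, 1.572, 0.059]
contact_force: [0.6, -0.6, 0.9]
opening: 1.0
```

>>> {"name": "apply_moves", "arguments": {"motion": "-1 0 0 0 0; -1 0 0 0 0; -1 0 0 0 0; -1 0 0 0 0"}}

```text
clock: 28.98
tool_pos: [330.8, 43.7, 248.3]
tool_rot: [-0.057, 1.571, 0.057]
contact_force: [0.2, -0.1, 0.1]
opening: 0.997
```

```bash
python3 - <<'E'
from h import *
o=readout.get_obs(); print(o['tool_pos'],abs(o['joint_velocities']).max(),o['clock'])
c=cam('top'); cv2.imwrite('pics/top1.png',c['image']); s=cam('side')
cv2.imwrite('pics/fin.png',np.hstack([cv2.resize(c['image'][110:310,120:420],(400,267)),cv2.resize(s['image'][100:367,150:400],(250,267))]))
P=cloud(c)
for k,x,y,lo,hi in (('brush',639.5,71.5,44,75),('cup',509.7,62,72,90),('peg',650,-72,13,40),('bottle',520.5,-82,92,115),('redb',497,-342,40,70),('orange',335,-296,65,90)):
    T=P[(P[...,2]>lo)&(P[...,2]<hi)&(np.hypot(P[...,0]-x,P[...,1]-y)<58)]
    if len(T): r=cv2.minAreaRect(T[:,:2].astype(np.float32)); print(k,len(T),np.round(r[0],1),np.round(r[1]),round(r[2],1))
E
```

```text
[330.83859767  43.7099357  248.26026875] 0.00575591086897403 28.9833
brush 453 [640.5  71.5] [100.  44.] 4.2
cup 108 [496.5  62.2] [51. 84.] 89.8
peg 175 [651.2 -64. ] [64. 87.] 89.5
bottle 48 [523.1 -80.4] [21. 20.] 0.6
redb 457 [ 498.  -341.6] [100.  46.] 28.7
orange 134 [ 335.6 -295.4] [53. 81.] 87.3
```

View pics/fin.png

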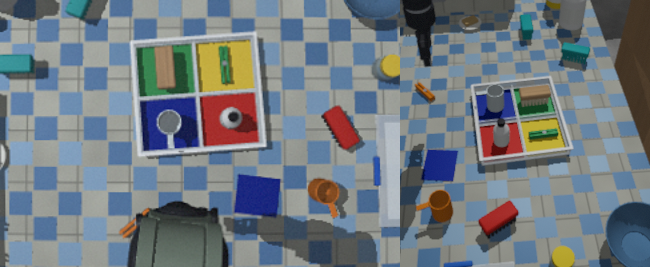

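The final views show all four items centred and at rest, with the red brush and orange cup unmoved. Handing in.

```bash
python3 -c "
from h import *
print(robot.close_job())"
```

```text
the job is handed in; nothing more can be done
None
```

I packed the brush, aluminium cup, peg and bottle in the order asked, each released on its own mat, and handed the job in at about 29 s.

My last checks, from the wrist and top cameras:

| Item | Mat | Offset from mat centre | Top height above the slab |
|---|---|---|---|
| Bamboo brush, bristles down | green | about 1 mm | 61 mm |
| Aluminium cup, upright | blue | under 1 mm | 81.5 mm |
| Green peg, lying flat | yellow | about 2 mm | 25 mm |
| White bottle, upright | red | about 1 mm | 107 mm |

- **Look-alikes:** the red brush and orange cup measured within 1 mm of where they started.
- **Forces:** the highest wrist force I read was about 11 N, when setting the bottle down.
- **Checks that disagreed:** the final top-view readings for the peg and cup were off. Part of the tub got into the peg's, and the cup's included its handle tab. For those two I relied on the wrist camera, and the last pictures agreed with it. The first estimate of the aluminium cup's direction (29°) was also wrong. I corrected it to about 5° from close up before gripping.

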